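# Shut a storage case and fasten its draw latch

## Task

Close up the grey storage case: press its lid fully shut, tip the steel latch loop forward so that its crossbar drops in behind the lip of the keeper on the lid, then swing the lever over and press it flat against the case, past centre, so that the latch holds the lid tight. Leave the other things on the table where they are.

Things in the scene. Friction and masses are not known exactly. Their poses are not given: they have to be found in the camera images.
- case: grey storage case with aluminium edges, fixed in place, 290 (x) x 200 (y) x 270 mm high. Origin: on the underside, 150 mm behind the front; x to its back. Its front is a 30 degree ramp from x=-150, z=30 up to x=26, z=131 mm, where the lid's upright front wall starts; the lid's flat top juts forward over the ramp to x=-20. The lid is the ramp above x=-46 and all behind
- lid_top (a point): point on the lid's flat top, mid width, 20 mm behind its jutting front edge: the place to press it shut. 271 mm above the worktop when shut
- lid (a joint): lid, hinged along the case's back edge (x=140, z=120 mm in the case frame): 0 shut, grows as its front rises (rad); starts ajar at 0.15 to 0.28. Stiff hinge: it stays where left; 4 to 10 N pressed down on lid_top shut it. It carries the keeper
- lever_pivot (a point): pivot of the latch lever, mid width, 16 mm out of the ramp face; frame as the case's. From it the ramp rises along u=(0.866,0,0.5); n=(-0.5,0,0.866) points out of the ramp. Work near the keeper needs the tool tilted back to the robot by about 30 to 40 degrees: an upright one meets the lid's jutting top
- lever (a joint): latch lever (rad): 0 flat down the ramp (latched), 1.57 standing square out of the ramp, up to 2.0 leaning to the lid; starts 1.4 to 1.65. Steel strip 26 mm wide, 5 thick, 82 long from the pivot. Stays where left. With the loop hooked it takes up to 4 N near its tip; past centre below about 0.3 it stays flat. At 1.3 or more the loop reaches over the keeper's lip
- lever_tip (a point): on the lever's pressing face, mid width, 65 mm from the pivot. This face looks to the lid while the lever stands up and is the top when it lies flat. Site axes: x from the free end to the pivot, z out of the face
- loop (a joint): hinge of the loop on the lever (rad). The loop's elevation above the ramp direction u is loop - lever + 0.05; starts 0.8 to 1.2, standing up and leaning a little to the lid. Light hinge: it stays while it stands, but tipped to the lid below an elevation of about 0.3 it falls by its own weight
- loop_pin (a point): centre of the loop's hinge pin, on the lever, 24 mm from the lever's pivot. Axes as for loop_bar
- loop_bar (a point): centre of the loop's crossbar: 50 mm long (y), 7 thick, 97 mm from loop_pin (sprung: gives 4 mm when tight). x from pin to bar, z to the upper side when the loop lies down. A finger tab 36 mm wide, 4 thick, 20 long rises from the bar between x and z, at 45 degrees; while the loop stands, push bar and tab towards the lid, then down
- keeper_seat (a point): where the crossbar's centre must lie: on the keeper's seat, against its lip, 14 mm out of the ramp. Keeper: steel, 36 mm wide, seat 10.5 mm high, lip 30 mm wide, 5 thick, rising 9 mm over the seat on the lever's side. Moves with the lid. x up the ramp (lid's front wall 40 mm away), z out of the ramp
- bowl: green mixing bowl, 97 mm across, 49 mm high; origin at the centre of its underside. Not part of the work
- tape: roll of masking tape lying flat, 97 mm across, 25 mm high; origin at the centre of its underside. Not part of the work
- dusting_brush: flat dusting brush with wooden handle, lying, 205 mm long, 60 mm wide, 16 mm high; origin at the centre of its underside. Not part of the work
- solvent: white bottle, 60 mm across, 120 mm high; origin at the centre of its underside. Not part of the work
- grey_bin: small open grey bin, 91 x 131 x 72 mm high; origin at the centre of its underside. Not part of the work
- blue_box: small blue clip box, 110 x 127 x 57 mm high; origin at the centre of its underside. Not part of the work

How it is judged:
By the outcome, as a careful person would: the job done as asked, in the order asked, and still so for the second after the job is handed in, with the robot touching nothing.
It also fails if it takes over 50 s, if anything falls off the work surface, if the arm or the gripper's body presses on something with over 40 N, if the wrist force passes 120 N, or if a joint passes its speed limit or range.

## Robot

A 6-joint arm with a two-finger parallel gripper is mounted at the origin on a cart in front of the work surface, level with it; the furniture and walls round the work are solid. World frame = base frame: x ahead of the robot, y to its left, z up, the work surface at z = 0. Lengths are in m, angles in rad, forces in N, time in s.
With the tool pointing down it reaches from about 0.425 to 0.95 m from the base axis. Payload 3.5 kg.
Tool frame: the origin (TCP) lies midway between the tips of the shut fingers; the grasp point (between the pads) lies 19 mm behind it; y points along the fingers, x is the direction in which the jaws open and shut, and the axes are right-handed (so a half turn about y gives the same grasp; the last joint's range is limited). The gripper opens to 85 mm and grips with 20 to 120 N. Pads are 22 mm wide; open, the fingers measure 114 mm over their backs; the gripper's body (76 mm by 85 mm) begins 54 mm behind the grasp point. The pads swing forward as they close: fully open they stand 13 mm farther back than shut.
Start: joints at [-1.268, 0.286, 1.577, -0, 1.279, -0.15], TCP at [0.295, -0.607, 0.231] pointing down, gripper open.
Joint ranges: [-2.77, 2.77], [-0.9, 2.22], [0.21, 2.48], [-1.53, 4.67], [0.24, 2.81], [-2.84, 2.84]. Speed limits (rad/s): [2.79, 2.79, 3.14, 3.14, 3.14, 3.14].

## Interface

Orientations are given as a unit quaternion [x, y, z, w].
In Python, from plant import ctrl, viewer gives the robot as it stands.
- The arm moves only by the tool step_arm, never from a script. Its argument "rows" is a list of rows, each a list of 3 entries, a list of its own where there are three numbers: the turn, a rotation vector about the tool's x, y, z in degrees, then the shift along the tool's x, y, z in mm, then the closure, from 0 (fully open) to 1 (shut). A call has 1 to 10 rows; each row is the pose to reach, as a shift and turn from the pose commanded when the call began, along the tool's axes at that moment; what a row does not reach only later rows make up. A row lasts 1/12 s, in which the tool goes at most 41.7 mm and 7.16 degrees, less where a joint would pass 70% of its speed; a pose out of reach is approached as far as the arm can. A call with a gripper value outside its range is refused whole. The fingers move at their own pace and stop on an object; "newtons" is the grip in N (left out, the last holds). Time passes only in rows, so rows that repeat a pose let the fingers close. It gives the time, the measured TCP pose, the force and the opening at its end, in the units of the state.
- ctrl.get_state(): the state, without advancing time (a new reading comes with each control period).
- viewer.read_camera(name): name is "scene" or "top" or "wrist"; returns (picture, depth): 384x512x3 uint8, red, green, blue; 384x512 float32, m along the optical axis (not along the pixel's ray), 0 where there is no reading.
- viewer.calibration(name): a dict with "K" (3x3 intrinsics, pixels), "R" (3x3) and "t" (3): a world point X has camera coordinates R X + t. Camera axes: x right, y down, z forward; pixel columns grow to the right and rows downward; lengths in m; the calibration is good to about 2 mm. A picture is of the moment at which its call begins: read the wrist's pose just before it. calibration takes no time and is no camera call; for the wrist camera it gives the pose at the moment of the call.
- ctrl.sign_off(): hands the job in, once; it reports no verdict.
The state is a dict: "time": time; "qpos": joint angles; "dq": joint speeds; "joint_efforts": joint torques, N m; "eef_pos": TCP position; "tcp_rot": TCP orientation; "contact_force": force on the tool from outside, world axes, zero at the start; "wrist_torque": the same for the moment, N m; "opening": opening from 0.0 (shut) to 1.0 (fully open).
Only numpy, scipy, OpenCV 4.12 (cv2) and the standard library are available. Lean on these libraries where they do the work, as an engineer would, in place of code of your own. Each camera call takes 0.05 s, during which the arm holds its last target.

## Working session

There is one attempt and no reset: what is moved stays moved. The work goes in short steps, Python scripts to look and compute and a tool call to move; the robot and the scene stay as the last step left them, time stands still between calls to the robot, and variables do not carry over. Pictures are saved under pics/ and viewed, and the job is handed in when it is done.

Besides the shell and the picture viewer there is one more tool, called after "Request:" as a command line: name --argument value ..., lists and objects as JSON in quotes. step_arm: Moves the arm, as the interface text tells. Its arguments: {"type":"object","properties":{"rows":{"type":"array"},"newtons":{"type":"number"}},"required":["rows"]}

```bash
ls; mkdir -p pics; python3 - <<'E'
from plant import ctrl, viewer
import cv2,numpy as np
s=ctrl.get_state();print(s)
for n in("scene","top","wrist"):
    c=viewer.calibration(n);print(n,np.round(c["K"],1).tolist(),np.round(c["R"],3).tolist(),np.round(c["t"],3).tolist())
    p,d=viewer.read_camera(n);cv2.imwrite(f"pics/{n}0.png",p[:,:,::-1]);np.savez(f"pics/{n}0.npz",p=p,d=d,**c)
E
```

```text
pics
{'time': 0.0, 'qpos': array([-1.26798008e+00,  2.87205716e-01,  1.57820141e+00, -2.17777388e-05,
        1.27857924e+00, -1.50010472e-01]), 'dq': array([ 0.00028554, -0.00049323, -0.00084526, -0.00120864, -0.0007494 ,
        0.0018577 ]), 'joint_efforts': array([-5.72930094e-04, -4.05981266e+01, -2.92628771e+01, -2.11745237e-04,
        5.79381987e-03, -1.22459900e-05]), 'eef_pos': array([ 0.29513406, -0.60632139,  0.22990725]), 'tcp_rot': array([-0.59893618,  0.37564197, -0.37434765,  0.600027  ]), 'contact_force': array([-0.25347155,  0.13667894,  0.20869129]), 'wrist_torque': array([-0.05299232, -0.04699876, -0.00933007]), 'opening': 1.0007067196388837}
scene [[496.8, 0.0, 262.8], [0.0, 496.8, 197.5], [0.0, 0.0, 1.0]] [[-0.104, -0.995, 0.003], [-0.518, 0.051, -0.854], [0.849, -0.091, -0.521]] [-0.07, 0.476, 1.127]
top [[450.6, 0.0, 255.2], [0.0, 450.6, 195.6], [0.0, 0.0, 1.0]] [[0.052, -0.999, 0.005], [-0.977, -0.052, -0.209], [0.209, 0.006, -0.978]] [-0.155, 0.603, 1.363]
wrist [[282.6, 0.0, 260.4], [0.0, 282.6, 193.9], [0.0, 0.0, 1.0]] [[0.438, -0.899, -0.003], [-0.866, -0.422, 0.268], [-0.242, -0.115, -0.963]] [-0.675, -0.035, 0.379]
```

View pics/scene0.png

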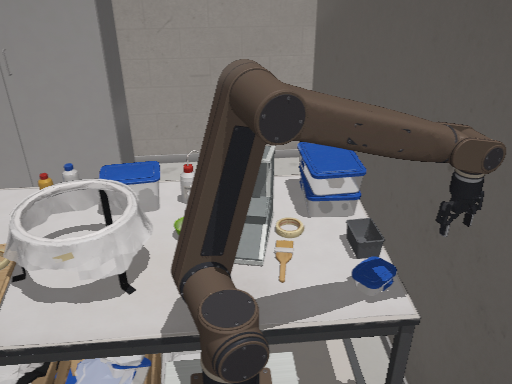

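View pics/top0.png

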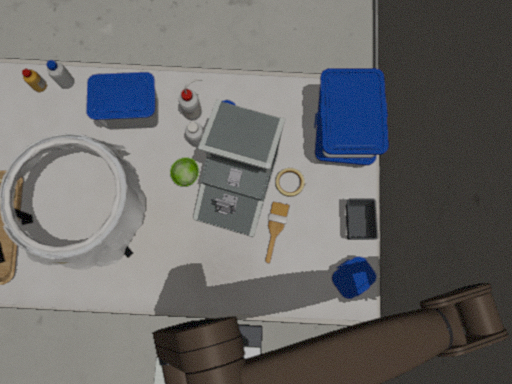

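```bash
python3 - <<'E'
import numpy as np,cv2
for n in("scene","top"):
    z=np.load(f"pics/{n}0.npz");p=z["p"]
    r=p[110:300,190:420] if n=="scene" else p[60:260,170:400]
    cv2.imwrite(f"pics/{n}0z.png",cv2.resize(r[:,:,::-1],None,fx=3,fy=3,interpolation=cv2.INTER_CUBIC))
E
```

```text
(no output)
```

The scene view is blocked by the arm. The top view shows the case at about (240,165), with the latch at (225,205) and the keeper at (235,180).

View pics/top0z.png

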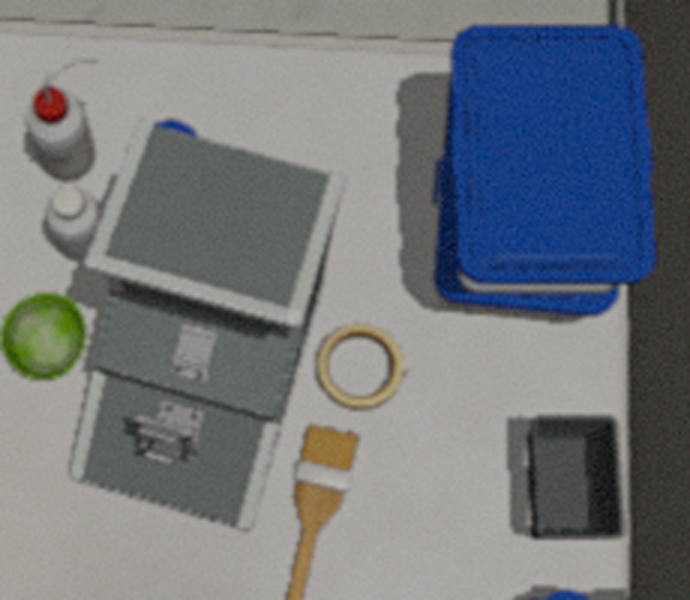

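```bash
cat > h.py <<'E'
import numpy as np,cv2
from scipy.spatial.transform import Rotation as Rn
def load(n): 
    z=np.load(f"pics/{n}.npz"); return z["p"],z["d"],z["K"],z["R"],z["t"]
def cloud(d,K,R,t):
    v,u=np.mgrid[:d.shape[0],:d.shape[1]]
    P=np.stack([(u-K[0,2])/K[0,0]*d,(v-K[1,2])/K[1,1]*d,d],-1)
    return (P-t)@R
def snap(n,name):
    from plant import viewer
    c=viewer.calibration(n);p,d=viewer.read_camera(n);cv2.imwrite(f"pics/{name}.png",p[:,:,::-1]);np.savez(f"pics/{name}.npz",p=p,d=d,**c)
    return p,d,c["K"],c["R"],c["t"]
def px(X,K,R,t):
    c=R@X+t;q=K@c;return q[:2]/q[2]
E
python3 - <<'E'
from h import *
p,d,K,R,t=load("top0");W=cloud(d,K,R,t)
for u,v in [(241,130),(210,105),(284,125),(205,152),(271,167),(240,165),(240,190),(197,222),(257,232),(215,205),(235,176),(210,160),(263,185)]:
    print(u,v,np.round(W[v,u],3))
E
```

```text
241 130 [ 0.749 -0.075  0.276]
210 105 [0.935 0.05  0.001]
284 125 [ 0.878 -0.208 -0.005]
205 152 [ 0.767  0.056 -0.006]
271 167 [ 0.668 -0.165  0.2  ]
240 165 [ 0.685 -0.072  0.147]
240 190 [ 0.613 -0.076  0.124]
197 222 [0.525 0.063 0.003]
257 232 [ 0.503 -0.134  0.005]
215 205 [0.573 0.002 0.065]
235 176 [ 0.65  -0.059  0.147]
210 160 [0.696 0.019 0.146]
263 185 [ 0.629 -0.145  0.137]
```

```bash
python3 - <<'E'
from h import *
p,d,K,R,t=load("top0");W=cloud(d,K,R,t)
m=np.zeros(d.shape,bool);m[185:235,195:265]=1
P=W[m&(d>0)];P=P[(P[:,2]>0.03)&(P[:,2]<.13)]
# known slope 30: fit plane ransac
rng=np.random.default_rng(0);best=0
for _ in range(500):
    q=P[rng.choice(len(P),3,False)];n=np.cross(q[1]-q[0],q[2]-q[0]);l=np.linalg.norm(n)
    if l<1e-6: continue
    n/=l;n*=np.sign(n[2]);k=np.abs((P-q[0])@n)<.003
    if k.sum()>best and abs(n[2]-.866)<.05: best=k.sum();B=k
Q=P[B];c=Q.mean(0);n=np.linalg.svd(Q-c)[2][2];n*=np.sign(n[2])
yaw=np.arctan2(-n[1],-n[0]);print(best,len(P),n,np.degrees(yaw),np.degrees(np.arccos(n[2])))
# rectangle of base ramp points projected
A=W[170:245,180:280].reshape(-1,3);k=np.abs((A-c)@n)<.004
A=A[k&(A[:,2]>.03)]
for y in (yaw,np.radians(-14),):
    a=np.array([np.cos(y),np.sin(y)]);b=np.array([-a[1],a[0]])
    s=A[:,:2]@a;w=A[:,:2]@b
    print(np.round(np.percentile(s,[0,1,50,99,100]),3),np.round(np.percentile(w,[0,.5,1,50,99,99.5,100]),3))
r=cv2.minAreaRect((A[:,:2]*1000).astype(np.float32));print(r)
print(c,-(c@n))
# lid top plane
P=W[110:150,215:272].reshape(-1,3);P=P[P[:,2]>.2];c2=P.mean(0);n2=np.linalg.svd(P-c2)[2][2];n2*=np.sign(n2[2]);print(c2,n2,np.degrees(np.arccos(n2[2])),np.degrees(np.arctan2(-n2[1],-n2[0])))
E
```

```text
1405 2423 [-0.4865793   0.11991216  0.86536793] -13.844060183505128 30.075254891752966
[0.5   0.502 0.551 0.606 0.696] [-0.002 -0.001 -0.     0.092  0.198  0.198  0.2  ]
[0.5   0.502 0.551 0.605 0.696] [-0.001  0.     0.001  0.093  0.199  0.2    0.202]
((603.8807983398438, -46.67572021484375), (201.848388671875, 195.82699584960938), 76.6600112915039)
[ 0.56018258 -0.03860672  0.05962072] 0.22560879913047358
[ 0.74649912 -0.07945602  0.2841205 ] [ 0.90647591 -0.01610787  0.4219502 ] 65.04222713078453 178.98197451190853
```

```bash
cat >> h.py <<'E'
YAW=np.radians(-13.8); CA=np.array([np.cos(YAW),np.sin(YAW),0]);CB=np.array([-CA[1],CA[0],0]);CR=np.c_[CA,CB,[0,0,1]]
ORG=.652*CA+.099*CB
def w2c(P): return (np.asarray(P)-ORG)@CR
def c2w(P): return ORG+CR@np.asarray(P,float)
def toolR(tilt,jaw="y"):
    # tilt deg back toward robot; finger direction points ahead/down; returns R world
    a=np.radians(tilt);y=CR@[np.sin(a),0,-np.cos(a)]
    x=CB if jaw=="y" else np.cross(y,CB)
    return np.c_[x,y,np.cross(x,y)]
def rel(targets,state,base=None):
    R0=Rn.from_quat(state["tcp_rot"]).as_matrix();p0=np.array(state["eef_pos"])
    if base: p0,R0=base
    for p,R in targets:
        best=min(((Rn.from_matrix(R0.T@RR).as_rotvec()) for RR in (R,R@np.diag([-1,1,-1]))),key=np.linalg.norm)
        print("turn",np.round(np.degrees(best),1).tolist(),"shift",np.round(R0.T@(p-p0)*1000,0).tolist())
E
python3 - <<'E'
from h import *
from plant import ctrl,viewer
s=ctrl.get_state();R0=Rn.from_quat(s["tcp_rot"]).as_matrix();print(np.round(R0,2))
c=viewer.calibration("wrist");cc=-c["R"].T@c["t"];print("cam in tool",R0.T@(cc-s["eef_pos"]),"cam z in tool",R0.T@c["R"][2], R0.T@c["R"][0])
print(w2c(s["eef_pos"]))
for tilt in(0,30):
  for j in "yx": rel([(c2w([-.10,0,.40]),toolR(tilt,j))],s)
rel([(c2w([-.18,0,.38]),toolR(20,"y"))],s)
E
```

```text
[[ 0.44 -0.    0.9 ]
 [-0.9   0.    0.44]
 [-0.   -1.    0.  ]]
cam in tool [ 0.00122244 -0.14278735  0.06812265] cam z in tool [-5.36488285e-04  9.63290395e-01 -2.68461034e-01] [9.99999758e-01 6.35934363e-04 2.83472455e-04]
[-0.22070202 -0.6175774   0.23024409]
turn [0.0, 39.7, -0.1] shift [-398.0, -169.0, 488.0]
turn [-0.1, -50.3, -0.1] shift [-398.0, -169.0, 488.0]
turn [28.8, 38.8, -10.5] shift [-398.0, -169.0, 488.0]
turn [13.1, -49.1, -28.1] shift [-398.0, -169.0, 488.0]
turn [19.2, 39.3, -7.0] shift [-449.0, -149.0, 426.0]
```

Request:
step_arm --rows '[[[0, 0, 0], [-40, -60, 40], 1], [[0, 6, 0], [-75, -90, 75], 1], [[0, 12, 0], [-105, -110, 105], 1], [[3, 18, -1], [-135, -120, 135], 1], [[6, 24, -2], [-165, -125, 165], 1], [[9, 30, -3], [-195, -130, 190], 1], [[12, 35, -4], [-222, -135, 215], 1], [[15, 38, -5], [-250, -138, 240], 1], [[17, 39, -6], [-280, -140, 265], 1], [[19, 39, -7], [-310, -142, 292], 1]]'

```text
time: 0.98
eef_pos: [0.4098, -0.2426, 0.3701]
tcp_rot: [0.356, -0.45, 0.644, -0.506]
contact_force: [0.3, -0.2, 0.4]
opening: -0.001
```

```bash
python3 - <<'E'
from h import *
from plant import ctrl
s=ctrl.get_state();print(s["time"],w2c(s["eef_pos"]),s["opening"],s["contact_force"],s["qpos"])
rel([(c2w([-.18,0,.38]),toolR(20,"y")),(c2w([-.06,0,.42]),toolR(0,"y"))],s)
E
```

```text
0.9833 [-0.1961341  -0.23684279  0.37008518] -0.000599261109582923 [ 0.2721127  -0.18832821  0.36086815] [-0.85413585 -0.44228657  2.04059529  0.20692424  1.25918065  0.91810083]
turn [-0.0, 0.2, 0.1] shift [-237.0, -4.0, 20.0]
turn [-20.0, 0.2, 0.1] shift [-236.0, -1.0, 146.0]
```

Request:
step_arm --rows '[[[0, 0, 0], [-40, 0, 3], 1], [[0, 0, 0], [-80, 0, 6], 1], [[0, 0, 0], [-120, -1, 10], 1], [[0, 0, 0], [-160, -2, 14], 1], [[0, 0, 0], [-200, -3, 18], 1], [[0, 0, 0], [-237, -4, 20], 1], [[0, 0, 0], [-237, -4, 20], 1], [[0, 0, 0], [-237, -4, 20], 1]]'

```text
time: 1.65
eef_pos: [0.4822, -0.0156, 0.3793]
tcp_rot: [0.358, -0.45, 0.642, -0.508]
contact_force: [0.8, -0.6, -0.2]
opening: -0.002
```

```bash
python3 - <<'E'
from h import *
from plant import ctrl
s=ctrl.get_state();print(s["time"],w2c(s["eef_pos"]),s["contact_force"],s["qpos"])
for n in("wrist","scene","top"):
    snap(n,n+"1")
E
```

```text
1.65 [-0.17996894  0.00091414  0.37929236] [ 0.80822657 -0.5612683  -0.17438788] [-2.43663346e-01 -4.30644801e-01  2.01617947e+00  1.45405384e-03
  1.21005462e+00  1.55619201e+00]
```

View pics/wrist1.png

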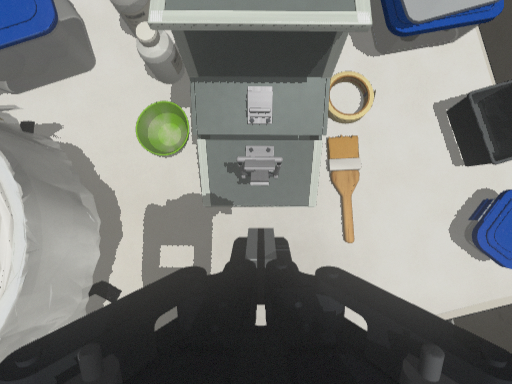

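View pics/scene1.png

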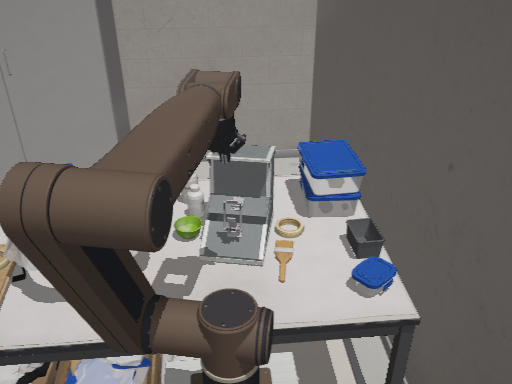

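View pics/top1.png

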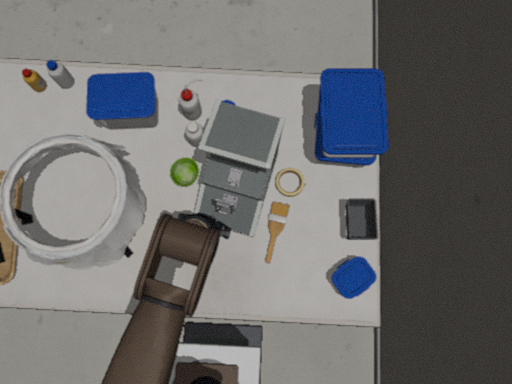

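Wrist view: the case is square-on, with the latch at (260,160), the keeper at (260,104) and the lid's front edge at row 20. Scene view: the loop stands at about (233,215).

```bash
python3 - <<'E'
from h import *
p,d,K,R,t=load("wrist1");
a=cv2.resize(p[80:215,185:340][:,:,::-1],None,fx=5,fy=5,interpolation=cv2.INTER_CUBIC)
cv2.imwrite("pics/w1z.png",a[:600])
q=load("scene1")[0]
cv2.imwrite("pics/s1z.png",cv2.resize(q[140:270,190:300][:,:,::-1],None,fx=4.5,fy=4.5,interpolation=cv2.INTER_CUBIC))
W=w2c(cloud(d,K,R,t))
n=np.array([-.5,0,.866]);u=np.array([.866,0,.5]);o=np.array([-.15,0,.03])
N=(W-o)@n;U=(W-o)@u
print("ramp bias",np.median(N[185:200,205:235]), "upper",np.median(N[110:130,205:235]))
for v in range(84,196,3): print(v," ".join("%4d/%3d"%(U[v,c]*1000,N[v,c]*1000) for c in (238,244,252,260,268,276,281)))
print("lid front edge")
for v in range(0,34,3): print(v,np.round(W[v,260],3))
for v in (150,160): print([np.round(W[v,c],3).tolist() for c in (200,205,318,322)])
E
```

```text
ramp bias -0.0012398685668764406 upper 0.02241169827243555
84  207/ 13  207/ 12  207/ 13  207/ 13  207/ 14  207/ 14  207/ 15
87  203/ 15  203/ 14  203/ 16  203/ 19  203/ 17  203/ 15  203/ 15
90  199/ 15  199/ 13  199/ 17  199/ 18  199/ 18  199/ 15  200/ 17
93  195/ 16  195/ 15  196/ 28  241/445  196/ 26  195/ 17  195/ 16
96  191/ 16  191/ 18  192/ 27  192/ 27  192/ 27  191/ 16  191/ 16
99  187/ 18  187/ 17  188/ 27  188/ 28  188/ 26  187/ 18  187/ 17
102  182/ 16  183/ 18  184/ 28  184/ 28  185/ 29  183/ 18  183/ 18
105  179/ 19  178/ 18  180/ 29  180/ 28  180/ 28  179/ 19  179/ 19
108  174/ 18  174/ 18  178/ 39  177/ 37  178/ 39  175/ 19  175/ 19
111  170/ 19  170/ 19  173/ 38  174/ 38  173/ 37  171/ 19  171/ 21
114  166/ 21  166/ 21  168/ 31  168/ 30  168/ 31  167/ 20  167/ 20
117  162/ 23  162/ 21  241/445  162/ 23  163/ 23  162/ 20  162/ 20
120  158/ 22  158/ 22  159/ 26  158/ 23  159/ 26  158/ 22  158/ 21
123  153/ 23  154/ 23  154/ 26  154/ 26  154/ 24  154/ 21  154/ 23
126  149/ 23  149/ 22  149/ 23  149/ 22  149/ 22  149/ 22  150/ 22
129  145/ 24  145/ 25  145/ 23  145/ 23  1
[... 1281 characters left out ...]
 41/ -1   41/ -2
189   34/ -2   34/ -1   35/  0   34/ -1   34/ -2   35/ -1   35/ -2
192   28/ -2   29/ -1   29/ -1   28/ -2   29/  0   29/ -2   29/ -2
195   22/ -1   22/ -3   23/ -1   23/ -1   23/ -1   23/ -2   23/ -2
lid front edge
0 [0.033 0.003 0.291]
3 [0.03  0.003 0.291]
6 [0.027 0.003 0.291]
9 [0.024 0.002 0.292]
12 [0.02  0.002 0.293]
15 [0.016 0.002 0.294]
18 [0.013 0.002 0.295]
21 [0.009 0.002 0.296]
24 [0.008 0.002 0.293]
27 [0.007 0.002 0.292]
30 [0.006 0.002 0.288]
33 [0.046 0.003 0.225]
[[-0.059, 0.099, 0.082], [-0.059, 0.091, 0.082], [-0.057, -0.093, 0.083], [-0.038, -0.117, 0.003]]
[[-0.074, 0.1, 0.075], [-0.074, 0.092, 0.074], [-0.072, -0.095, 0.076], [-0.058, -0.118, 0.001]]
```

View pics/w1z.png

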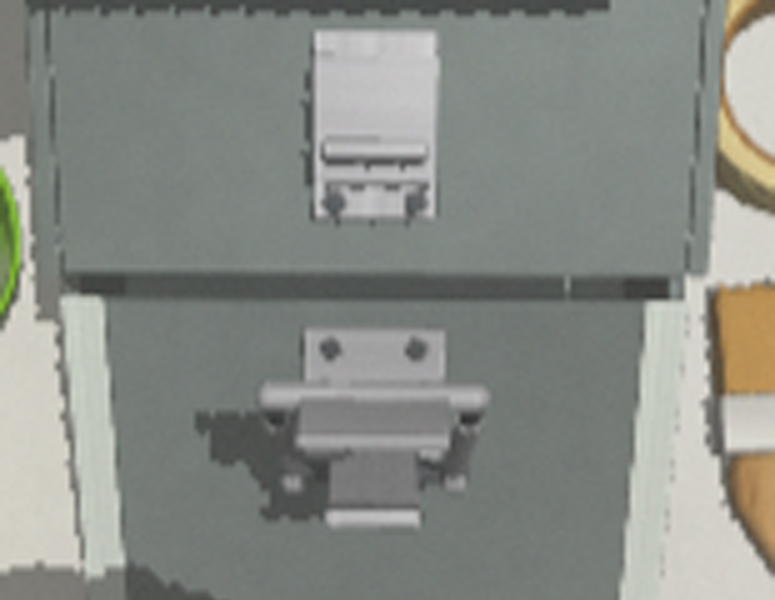

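View pics/s1z.png

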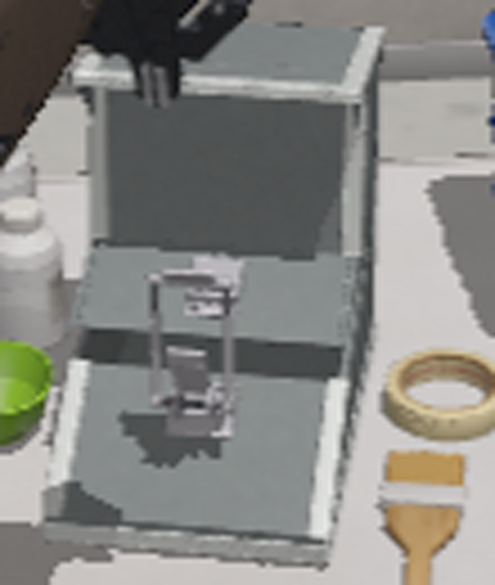

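```bash
python3 - <<'E'
from h import *
from plant import ctrl
s=ctrl.get_state()
T=toolR(0)
rel([(c2w([.024,0,.36]),T),(c2w([.026,0,.30]),T)],s)
E
```

```text
turn [-19.8, 0.3, 0.2] shift [-2.0, 87.0, 185.0]
turn [-19.8, 0.3, 0.2] shift [-2.0, 144.0, 166.0]
```

Request:
step_arm --rows '[[[-5, 0, 0], [0, 12, 38], 1], [[-10, 0, 0], [0, 28, 74], 1], [[-15, 0, 0], [-1, 46, 110], 1], [[-20, 0, 0], [-2, 66, 146], 1], [[-20, 0, 0], [-2, 86, 181], 1], [[-20, 0, 0], [-2, 115, 176], 1], [[-20, 0, 0], [-2, 144, 166], 1], [[-20, 0, 0], [-2, 144, 166], 1]]'

```text
time: 2.47
eef_pos: [0.6795, -0.0668, 0.2906]
tcp_rot: [-0.441, 0.56, -0.552, 0.432]
contact_force: [0.4, -0.5, -2.2]
opening: -0.004
```

```bash
python3 - <<'E'
from h import *
from plant import ctrl
s=ctrl.get_state();print(w2c(s["eef_pos"]),s["contact_force"])
T=toolR(0)
rel([(c2w([.024,0,.289]),T),(c2w([.012,0,.279]),T),(c2w([.0,0,.27]),T),(c2w([.0,0,.266]),T)],s)
E
```

```text
[ 0.02378367 -0.00174637  0.29063559] [ 0.40558308 -0.52108425 -2.19187216]
turn [1.0, 0.1, 0.2] shift [-2.0, 2.0, 0.0]
turn [1.0, 0.1, 0.2] shift [-2.0, 12.0, -12.0]
turn [1.0, 0.1, 0.2] shift [-2.0, 21.0, -23.0]
turn [1.0, 0.1, 0.2] shift [-2.0, 25.0, -23.0]
```

Request:
step_arm --rows '[[[0, 0, 0], [0, 3, -3], 1], [[0, 0, 0], [0, 6, -7], 1], [[0, 0, 0], [0, 10, -11], 1], [[0, 0, 0], [0, 14, -15], 1], [[0, 0, 0], [0, 18, -20], 1], [[0, 0, 0], [0, 21, -23], 1], [[0, 0, 0], [0, 23, -23], 1], [[0, 0, 0], [0, 23, -23], 1]]'

```text
time: 3.13
eef_pos: [0.6592, -0.0583, 0.2778]
tcp_rot: [-0.439, 0.555, -0.555, 0.437]
contact_force: [-1.2, 0.5, 2.3]
opening: 0.001
```

```bash
python3 - <<'E'
from h import *
from plant import ctrl
s=ctrl.get_state();print(w2c(s["eef_pos"]),s["contact_force"])
E
```

```text
[0.00208701 0.00161023 0.2778333 ] [-1.18239789  0.46678511  2.29736399]
```

Request:
step_arm --rows '[[[0, 0, 0], [0, 3, -1], 1], [[0, 0, 0], [0, 6, -2], 1], [[0, 0, 0], [0, 8, -2], 1], [[0, 0, 0], [0, 10, -2], 1], [[0, 0, 0], [0, 10, -2], 1]]'

```text
time: 3.55
eef_pos: [0.6575, -0.058, 0.27]
tcp_rot: [-0.439, 0.555, -0.555, 0.437]
contact_force: [-6.7, 2.1, 11.6]
opening: -0.0
```

```bash
python3 - <<'E'
from h import *
from plant import ctrl
s=ctrl.get_state();print(w2c(s["eef_pos"]),s["contact_force"])
E
```

```text
[0.00035965 0.00152331 0.27000368] [-6.68606627  2.12756967 11.62447779]
```

Request:
step_arm --rows '[[[0, 0, 0], [0, 4, 0], 1], [[0, 0, 0], [0, 7, 0], 1], [[0, 0, 0], [0, 7, 0], 1]]'

```text
time: 3.8
eef_pos: [0.6576, -0.058, 0.2698]
tcp_rot: [0.439, -0.554, 0.556, -0.437]
contact_force: [-14.5, 3.0, 26.6]
opening: -0.005
```

Request:
step_arm --rows '[[[0, 0, 0], [0, -30, 0], 1], [[0, 0, 0], [0, -60, 0], 1], [[0, 0, 0], [0, -65, -36], 1], [[0, 0, 0], [0, -70, -75], 1], [[6, 0, 0], [0, -75, -115], 1], [[12, 0, 0], [0, -80, -155], 1], [[18, 0, 0], [0, -85, -180], 1], [[20, 0, 0], [0, -85, -180], 1], [[20, 0, 0], [0, -85, -180], 1]]'

```text
time: 4.55
eef_pos: [0.4808, -0.0152, 0.3455]
tcp_rot: [0.356, -0.449, 0.644, -0.507]
contact_force: [0.6, 0.3, 0.6]
opening: 0.002
```

```bash
cat > un.py <<'E'
from h import *
import sys
def run(name,cols,rows):
    p,d,K,R,t=snap("wrist",name)
    W=w2c(cloud(d,K,R,t));n=np.array([-.5,0,.866]);u=np.array([.866,0,.5]);o=np.array([-.15,0,.03])
    N=(W-o)@n;U=(W-o)@u
    for v in rows: print(v," ".join("%4d/%3d"%(U[v,c]*1000,N[v,c]*1000) for c in cols))
    return W
E
python3 - <<'E'
from un import *
from plant import ctrl
s=ctrl.get_state();print(s["time"],w2c(s["eef_pos"]),s["contact_force"])
W=run("wrist2",(215,252,260,268,244),range(60,200,3))
for v in range(0,60,4): print(v,np.round(W[v,260],3))
E
```

```text
4.55 [-0.18145146  0.00090701  0.34552858] [0.5752099  0.31312107 0.5783207 ]
60  221/ 24  221/ 25  221/ 26  221/ 24  221/ 23
63  217/ 15  218/ 18  218/ 20  218/ 18  218/ 18
66  214/ 12  214/ 12  214/ 12  214/ 13  214/ 12
69  210/  4  210/  5  210/  7  210/  6  210/  6
72  206/  0  206/ -2  206/  0  206/ -1  206/ -1
75  202/ -1  202/ -2  203/ -1  203/  0  202/ -1
78  198/  0  199/ -1  199/  0  199/ -3  199/ -2
81  195/  0  195/ -2  195/ -1  195/  0  195/ -1
84  191/  0  191/  0  191/  0  191/  0  191/ -2
87  187/ -2  187/  1  187/  1  187/  1  187/  0
90  183/ -1  184/  9  184/  8  184/  8  183/ -1
93  179/ -1  180/  9  180/  8  180/  9  179/ -1
96  175/ -1  176/  9  176/  8  176/  8  175/  0
99  171/ -1  172/  7  172/  9  172/  8  171/ -2
102  167/  0  168/  7  169/  9  168/  8  167/ -1
105  162/ -2  164/  8  164/  7  165/  8  163/ -1
108  159/  0  162/ 19  162/ 17  162/ 17  159/  0
111  154/ -2  156/  9  156/  9  156/  8  155/ -1
114  150/ -1  152/ 10  152/  8  152/  9  150/ -2
117  146/ -1  147/  2  147/  2  147/  1  146/ -2
120  141/ -3  142/  1  142/  1  143/  3  142/  0
123  13
[... 929 characters left out ...]
 47/  0   88/ 96   88/ 96   89/ 97   46/ -2
183   42/  0   42/  0   42/  0   42/  0   42/ -1
186   37/  0   36/ -2   36/ -2   36/ -1   37/  0
189   31/  0   31/ -2   31/ -1   31/ -1   31/ -1
192   26/  0   25/ -2   26/ -1   26/  0   25/ -2
195   20/ -1   20/ -1   20/  0   20/ -1   20/ -1
198   14/ -1   15/ -1   14/ -2   14/ -3   15/  0
0 [0.023 0.002 0.27 ]
4 [0.018 0.002 0.271]
8 [0.015 0.002 0.271]
12 [0.011 0.002 0.27 ]
16 [0.007 0.001 0.271]
20 [0.004 0.001 0.27 ]
24 [-0.     0.001  0.271]
28 [-0.005  0.001  0.272]
32 [-0.008  0.001  0.272]
36 [-0.011  0.001  0.271]
40 [-0.015  0.001  0.272]
44 [-0.018  0.001  0.271]
48 [-0.018  0.001  0.265]
52 [0.03  0.002 0.179]
56 [0.029 0.002 0.172]
```

View pics/wrist2.png

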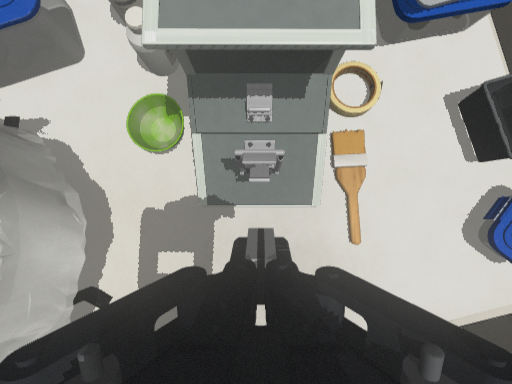

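Lid is shut: its top is at 0.271 and the upper ramp is in plane. In (U,N) ramp coordinates the bar is at about (130,118), the pin at (77,40) and the lip at 161 mm. Next I approach behind the loop bar, tilted 40°.

```bash
cat >> h.py <<'E'
def un(U,N,y=0.0):
    U/=1e3;N/=1e3
    return c2w([-.15+.866*U-.5*N,y,.03+.5*U+.866*N])
def toun(P):
    c=w2c(P);a=c-[-.15,0,.03];return np.round([1e3*(.866*a[0]+.5*a[2]),1e3*(-.5*a[0]+.866*a[2]),1e3*c[1]],1)
E
python3 - <<'E'
from h import *
from plant import ctrl
s=ctrl.get_state();print(toun(s["eef_pos"]))
T=toolR(40)
rel([(un(95,200,.0015),T),(un(97,126,.0015),T)],s)
E
```

```text
[131.9 288.5   0.7]
turn [20.1, 0.4, -0.0] shift [-1.0, 94.0, -21.0]
turn [20.1, 0.4, -0.0] shift [-1.0, 166.0, -6.0]
```

Request:
step_arm --rows '[[[5, 0, 0], [0, 23, -7], 1], [[10, 0, 0], [0, 46, -14], 1], [[15, 0, 0], [-1, 70, -21], 1], [[20, 0, 0], [-1, 94, -21], 1], [[20, 0, 0], [-1, 120, -16], 1], [[20, 0, 0], [-1, 145, -11], 1], [[20, 0, 0], [-1, 166, -6], 1], [[20, 0, 0], [-1, 166, -6], 1], [[20, 0, 0], [-1, 166, -6], 1]]'

```text
time: 5.35
eef_pos: [0.5327, -0.0278, 0.1855]
tcp_rot: [0.265, -0.334, 0.711, -0.559]
contact_force: [-0.1, -0.4, 0.2]
opening: -0.003
```

```bash
python3 - <<'E'
from h import *
from plant import ctrl
s=ctrl.get_state();print(s["time"],toun(s["eef_pos"]),s["contact_force"],s["qpos"])
T=toolR(40)
rel([(un(112,126,.0015),T),(un(143,107,.0015),T),(un(157,80,.0015),T)],s)
p,*_=snap("scene","s3");snap("wrist","w3")
a=cv2.resize(p[140:270,170:300][:,:,::-1],None,fx=4.5,fy=4.5,interpolation=cv2.INTER_CUBIC);cv2.imwrite("pics/s3z.png",a)
E
```

```text
5.35 [ 96.8 123.7   1. ] [-0.1391012  -0.38074151  0.15704338] [-0.24375112 -0.30181137  2.35836264  0.0068675   0.39501295  1.55654226]
turn [0.5, 0.3, -0.0] shift [-0.0, 0.0, 15.0]
turn [0.5, 0.3, -0.0] shift [-0.0, 24.0, 43.0]
turn [0.5, 0.3, -0.0] shift [-0.0, 53.0, 52.0]
```

View pics/s3z.png

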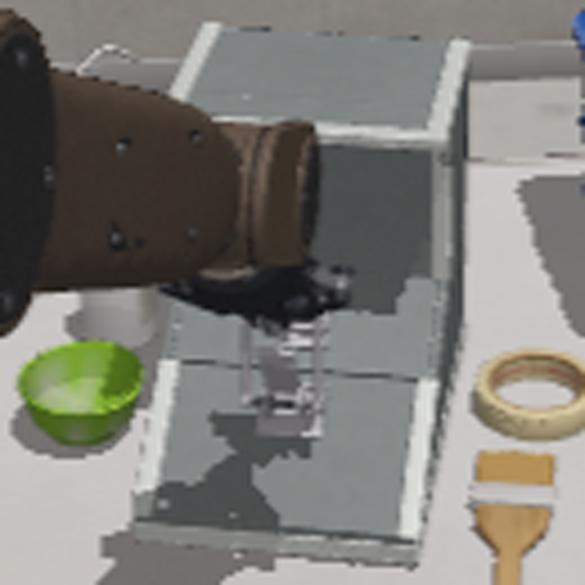

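View pics/w3.png

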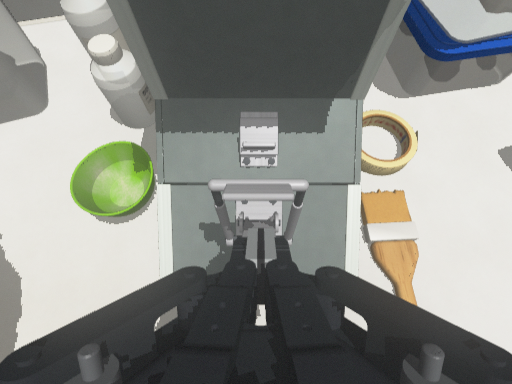

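The fingertip at (260,230) sits behind the bar at (258,187), centred between the wires. Next I push along the loop's arc.

Request:
step_arm --rows '[[[0, 0, 0], [0, 0, 12], 1], [[0, 0, 0], [0, 5, 20], 1], [[0, 0, 0], [0, 11, 28], 1], [[0, 0, 0], [0, 17, 36], 1], [[0, 0, 0], [0, 24, 43], 1], [[0, 0, 0], [0, 24, 43], 1]]'

```text
time: 5.95
eef_pos: [0.5813, -0.0393, 0.199]
tcp_rot: [0.262, -0.331, 0.712, -0.561]
contact_force: [-0.2, -0.9, -0.2]
opening: -0.003
```

```bash
python3 - <<'E'
from un import *
from plant import ctrl
s=ctrl.get_state();print(s["time"],toun(s["eef_pos"]),s["contact_force"],s["qpos"])
W=run("w4",(225,234,250,260,270),range(100,250,4))
T=toolR(40)
rel([(un(157,80,.0015),T)],s)
E
```

```text
5.95 [146.8 110.4   1.5] [-0.22595888 -0.92453106 -0.16777124] [-0.24248344 -0.18908363  2.24579482  0.00524879  0.38577229  1.55871443]
100  237/ 52  237/ 53  237/ 54  237/ 51  237/ 52
104  235/ 49  235/ 49  235/ 49  235/ 49  235/ 49
108  233/ 46  233/ 45  232/ 46  233/ 46  233/ 46
112  230/ 42  230/ 42  230/ 42  230/ 43  230/ 42
116  228/ 37  228/ 38  228/ 39  228/ 38  228/ 38
120  226/ 33  226/ 33  226/ 34  226/ 34  226/ 34
124  223/ 30  223/ 28  223/ 29  223/ 29  224/ 28
128  221/ 25  221/ 25  221/ 24  221/ 25  221/ 24
132  218/ 19  218/ 21  218/ 21  218/ 19  218/ 21
136  215/ 16  215/ 16  215/ 16  215/ 15  215/ 16
140  212/ 10  212/ 10  212/  9  212/ 11  213/  8
144  209/  5  209/  4  209/  4  209/  5  209/  4
148  206/  0  206/  0  206/  0  206/  0  206/  0
152  202/ -1  202/ -1  202/ -2  202/  0  203/ -2
156  199/ -1  199/  0  199/  0  199/ -1  199/ -1
160  195/ -1  195/ -1  195/  0  195/  0  195/ -1
164  191/  0  191/ -1  191/  1  191/  2  191/  0
168  188/  0  188/ -1  188/  2  188/  3  188/  1
172  184/  0  184/ -1  184/  9  184/  8  184/ 10
176  180/  0  180/ -1  181/  9  
[... 244 characters left out ...]
 163/  7  163/  9
200  158/ -1  158/  0  160/ 19  160/ 18  160/ 19
204  154/ -2  154/ -1  155/  7  155/  7  155/  8
208  150/ -1  150/  0  152/  8  152/  8  152/  8
212  146/  0  146/  0  147/  2  147/  1  147/  3
216  159/ 94  160/ 96  160/ 95  160/ 94  160/ 94
220  161/114  161/115  161/114  161/113  161/114
224  155/ 95  159/114  159/113  159/114  159/113
228  131/ -1  131/  0  157/116  157/116  157/117
232  127/ -1  127/ -1  156/122  156/121  189/262
236  103/-80  103/-80  155/126  155/126  155/126
240  119/ -1  152/122  155/131  155/131  154/130
244  138/ 78  151/127  154/134  154/135  154/135
248  136/ 80  151/131  153/139  153/139  153/139
turn [-0.1, 0.3, -0.1] shift [0.0, 32.0, 5.0]
```

View pics/w4.png

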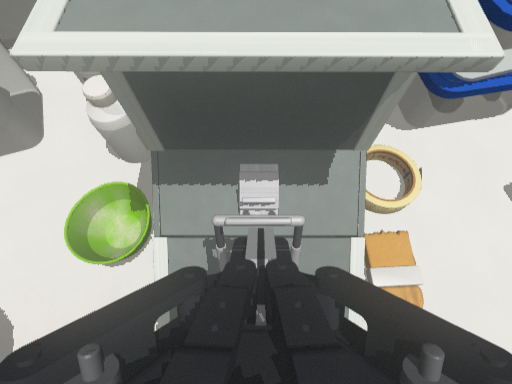

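Request:
step_arm --rows '[[[0, 0, 0], [0, 8, 5], 1], [[0, 0, 0], [0, 16, 8], 1], [[0, 0, 0], [0, 24, 9], 1], [[0, 0, 0], [0, 32, 10], 1], [[0, 0, 0], [0, 40, 10], 1], [[0, 0, 0], [0, 40, 10], 1]]'

```text
time: 6.5
eef_pos: [0.6115, -0.0466, 0.171]
tcp_rot: [0.264, -0.333, 0.711, -0.56]
contact_force: [-1.0, -0.5, -0.0]
opening: 0.001
```

```bash
python3 - <<'E'
from un import *
from plant import ctrl
s=ctrl.get_state();print(s["time"],toun(s["eef_pos"]),s["contact_force"],s["qpos"])
W=run("w5",(220,228,250,260,270),range(184,250,3))
E
```

```text
6.5 [159.7  70.6   1.6] [-0.97924276 -0.52056219 -0.00591064] [-0.24206579 -0.06756479  2.19414619  0.00561238  0.32182085  1.55849462]
184  188/ -1  188/  0  188/  1  188/  2  188/  1
187  185/ -1  185/ -2  186/  1  186/  2  186/  2
190  183/ -2  183/  0  184/  8  184/  8  184/  9
193  181/  0  181/  0  182/  9  182/  8  182/  8
196  178/ -1  178/  0  179/  9  179/  9  179/  9
199  176/ -1  176/  0  177/  9  177/  9  177/ 10
202  173/ -1  173/ -1  175/  8  175/  8  175/  9
205  171/ -1  171/ -1  172/  9  173/  9  172/  7
208  168/  0  182/ 84  182/ 83  182/ 84  182/ 84
211  166/ -1  180/ 84  180/ 85  180/ 85  180/ 84
214  163/ -1  179/ 84  179/ 84  179/ 83  179/ 85
217  174/ 65  176/ 79  177/ 80  176/ 79  176/ 80
220  173/ 68  174/ 74  174/ 75  174/ 75  174/ 74
223  171/ 68  203/222  171/ 70  171/ 68  171/ 70
226  169/ 67  169/ 68  169/ 68  169/ 68  169/ 68
229  151/ -2  152/  0  170/ 79  170/ 78  170/ 79
232  149/  0  149/  0  169/ 82  169/ 81  169/ 82
235  146/ -1  146/ -1  168/ 85  168/ 85  169/ 86
238  144/ -1  144/ -1  168/ 89  168/ 90  168/ 90
241  142/  0  142/  0  167/ 93  168/ 93  167/ 92
244  139/  0  139/  0  167/ 95  167/ 95  167/ 96
247  137/  0  136/ -1  167/ 99  166/ 97  166/ 98
```

View pics/w5.png

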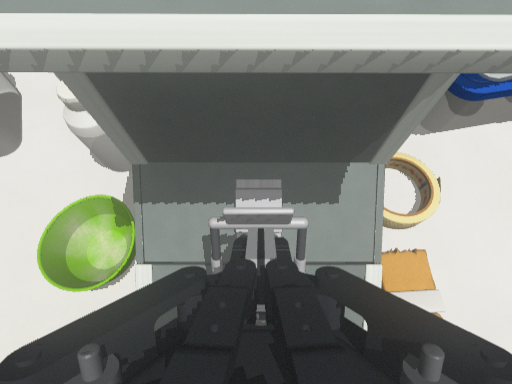

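Request:
step_arm --rows '[[[-1, 0, 0], [0, 8, 4], 1], [[-2, 0, 0], [0, 16, 6], 1], [[-3, 0, 0], [0, 24, 7], 1], [[-4, 0, 0], [0, 30, 7], 1], [[-4, 0, 0], [0, 30, 7], 1]]'

```text
time: 6.97
eef_pos: [0.6361, -0.0525, 0.1537]
tcp_rot: [0.283, -0.357, 0.7, -0.551]
contact_force: [-0.8, 0.3, -0.1]
opening: -0.001
```

```bash
python3 - <<'E'
from un import *
from plant import ctrl
s=ctrl.get_state();print(s["time"],toun(s["eef_pos"]),s["contact_force"],s["qpos"])
W=run("w6",(220,228,250,260,270),range(184,250,3))
E
```

```text
6.9667 [172.9  43.    1.7] [-0.83203467  0.33647331 -0.12181726] [-0.24157273  0.03174651  2.1108917   0.00273452  0.37410562  1.56149625]
184  200/ -1  200/ -1  200/ -1  200/ -1  200/ -1
187  198/ -2  198/ -1  198/  0  198/ -1  198/  0
190  196/ -2  196/  0  196/ -1  196/ -1  196/ -1
193  194/  0  194/ -1  194/ -2  194/ -2  194/  0
196  191/ -1  192/ -1  192/  1  192/  1  192/  0
199  189/ -1  190/  0  190/  2  190/  2  190/  0
202  187/  0  187/ -2  188/  1  188/  2  188/  1
205  185/ -1  185/ -1  191/ 27  191/ 26  191/ 26
208  183/  0  189/ 26  190/ 27  190/ 27  190/ 28
211  181/ -1  181/ -1  188/ 26  188/ 26  188/ 26
214  179/  0  178/ -3  185/ 24  185/ 24  186/ 26
217  177/ -1  177/ -1  183/ 23  183/ 24  183/ 24
220  174/  0  175/  0  181/ 22  181/ 22  181/ 22
223  172/ -1  172/ -1  179/ 21  178/ 20  179/ 20
226  176/ 17  175/ 17  176/ 18  176/ 19  176/ 19
229  174/ 18  174/ 17  183/ 49  184/ 50  184/ 50
232  172/ 19  172/ 17  183/ 53  183/ 53  183/ 53
235  170/ 18  164/  0  183/ 57  183/ 58  183/ 57
238  168/ 17  161/ -2  182/ 61  182/ 60  182/ 60
241  166/ 19  159/ -1  182/ 64  182/ 64  182/ 64
244  164/ 18  157/  0  182/ 68  182/ 68  182/ 68
247  163/ 20  155/  0  182/ 71  181/ 70  182/ 70
```

View pics/w6.png

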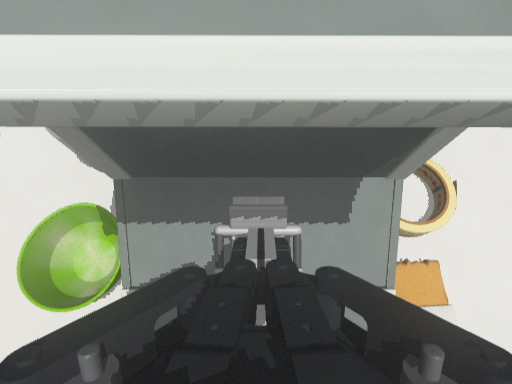

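The bar dropped behind the lip: its centre is at about (173,14), seat height, and the lip is at 160. Now I retract and come in behind the lever, on the lid side.

```bash
python3 - <<'E'
from h import *
from plant import ctrl
s=ctrl.get_state()
rel([(un(160,130,.0015),toolR(32)),(un(120,120,.0015),toolR(15)),(un(115,83,.0015),toolR(15))],s)
E
```

```text
turn [-3.8, 0.4, -0.0] shift [0.0, -88.0, -4.0]
turn [-20.8, 0.4, 0.0] shift [-0.0, -82.0, -45.0]
turn [-20.8, 0.4, 0.0] shift [-0.0, -45.0, -53.0]
```

Request:
step_arm --rows '[[[0, 0, 0], [0, -30, 0], 1], [[0, 0, 0], [0, -60, -2], 1], [[-4, 0, 0], [0, -88, -5], 1], [[-10, 0, 0], [0, -88, -20], 1], [[-16, 0, 0], [0, -85, -35], 1], [[-21, 0, 0], [0, -82, -45], 1], [[-21, 0, 0], [0, -60, -50], 1], [[-21, 0, 0], [0, -45, -53], 1], [[-21, 0, 0], [0, -45, -53], 1]]'

```text
time: 7.77
eef_pos: [0.5666, -0.0359, 0.1562]
tcp_rot: [0.38, -0.48, 0.622, -0.489]
contact_force: [0.2, 0.6, -0.8]
opening: 0.003
```

```bash
python3 - <<'E'
from un import *
from plant import ctrl
s=ctrl.get_state();print(s["time"],toun(s["eef_pos"]),s["contact_force"],s["qpos"])
W=run("w7",(228,250,260,270),range(150,250,5))
piv=np.array([85.5,16])
T=[]
for lam,tau,r in ((80,14,64),(70,12,63),(60,10,62),(50,8,62),(40,6,62),(30,3,62)):
    l=np.radians(lam);a=np.radians(tau-30);P=piv+r*np.array([-np.cos(l),np.sin(l)])+4*np.array([np.sin(l),np.cos(l)])
    c=P+11*np.array([np.cos(a),np.sin(a)]);print(lam,c.round());T.append((un(*c,.0015),toolR(tau)))
rel(T,s)
E
```

```text
7.7667 [112.3  80.9   1.3] [ 0.1613981   0.57007028 -0.81701944] [-2.41206891e-01 -8.12404088e-04  2.05783462e+00 -2.15529038e-03
  8.30783198e-01  1.56600185e+00]
150  133/ -1  134/ -1  134/  0  134/ -1
155  130/  0  130/ -1  129/ -2  129/ -2
160  126/  0  126/ -1  126/ -1  125/ -2
165  121/ -2  121/  0  121/ -1  121/ -2
170  117/  0  117/ -1  117/ -1  117/ -2
175  113/ -1  113/  0  113/  0  113/  0
180  108/  0  109/  1  109/  1  109/  0
185  104/  0  105/  1  105/  1  105/  1
190   99/  0  100/  1  100/  1  100/  0
195  112/ 28   95/  1   95/  0   96/  2
200  108/ 29   90/  0   91/  2   91/  1
205  104/ 30   85/  0   85/  1   85/  0
210  101/ 31   90/ 15   90/ 15   90/ 15
215   98/ 33   87/ 17  216/199   86/ 16
220   95/ 34   92/ 31   93/ 32   93/ 32
225   90/ 35   92/ 37   92/ 37   93/ 37
230   87/ 36  125/ 84  125/ 84  126/ 85
235   84/ 38  127/ 90  127/ 90  126/ 90
240   81/ 41  128/ 96  128/ 96  128/ 96
245   79/ 43  130/101  130/102  130/101
80 [89. 77.]
70 [78. 73.]
60 [68. 68.]
50 [59. 62.]
40 [51. 54.]
30 [44. 45.]
turn [-0.5, 0.3, 0.1] shift [-0.0, 10.0, -21.0]
turn [-2.5, 0.3, 0.1] shift [-0.0, 17.0, -31.0]
turn [-4.5, 0.3, 0.1] shift [-0.0, 24.0, -39.0]
turn [-6.5, 0.3, 0.1] shift [-1.0, 33.0, -46.0]
turn [-8.5, 0.3, 0.1] shift [-1.0, 42.0, -52.0]
turn [-11.5, 0.3, 0.1] shift [-1.0, 52.0, -57.0]
```

View pics/w7.png

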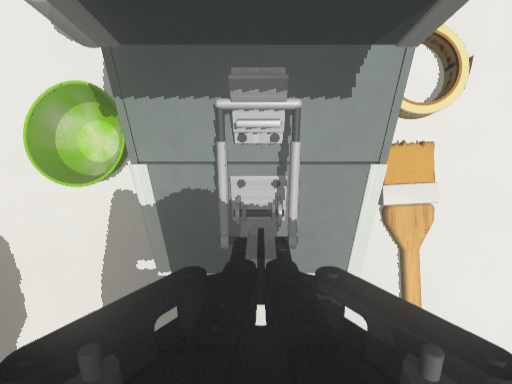

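The crossbar at row 103 is beyond the keeper's lip at row 123. The fingers are on the lid side of the lever. Next I swing the lever.

Request:
step_arm --rows '[[[0, 0, 0], [0, 5, -12], 1], [[-1, 0, 0], [0, 10, -21], 1], [[-2, 0, 0], [0, 17, -31], 1], [[-4, 0, 0], [0, 24, -39], 1], [[-6, 0, 0], [0, 33, -46], 1], [[-6, 0, 0], [0, 33, -46], 1]]'

```text
time: 8.32
eef_pos: [0.5322, -0.0276, 0.1141]
tcp_rot: [0.405, -0.512, 0.596, -0.469]
contact_force: [1.1, -0.4, 1.1]
opening: -0.001
```

```bash
python3 - <<'E'
from un import *
from plant import ctrl
s=ctrl.get_state();print(s["time"],toun(s["eef_pos"]),s["contact_force"],s["qpos"])
W=run("w8",(228,250,260,270),range(80,250,5))
piv=np.array([85.5,16])
T=[]
for lam,tau,r in ((40,6,62),(30,3,62)):
    l=np.radians(lam);a=np.radians(tau-30);P=piv+r*np.array([-np.cos(l),np.sin(l)])+4*np.array([np.sin(l),np.cos(l)])
    c=P+11*np.array([np.cos(a),np.sin(a)]);print(lam,c.round());T.append((un(*c,.0015),toolR(tau)))
for c in ((32,36),(24,30),(18,24)): T.append((un(*c,.0015),toolR(2)))
rel(T,s)
E
```

```text
8.3167 [60.6 62.1  1.1] [ 1.0702711  -0.3565008   1.05257097] [-0.24140645  0.02864192  2.10410289 -0.0024941   0.85914819  1.56631085]
80  130/  0  130/  0  130/ -2  130/ -2
85  127/ -1  127/ -1  128/  0  127/ -1
90  124/ -1  125/  0  124/ -2  124/ -2
95  122/  0  121/ -1  121/ -2  122/ -1
100  119/  0  176/169  118/ -1  119/  0
105  115/ -1  115/ -2  116/ -1  116/  0
110  113/  0  113/  0  113/  0  113/  1
115  110/  2  111/  2  110/  1  110/  1
120  107/  1  108/  2  107/  0  107/  1
125  104/  1  104/  1  104/  2  104/  2
130  100/  1  100/  1  101/  2  100/  1
135   97/  1   97/  2   97/  1   97/  1
140   93/  1   93/  0   94/  1   94/  2
145   89/  0   90/  2   89/  0   90/  1
150   95/ 18   87/  2   86/  1   86/  1
155   93/ 21   90/ 16   90/ 15   90/ 15
160   90/ 22   88/ 17   87/ 16   88/ 17
165   74/  1   74/  1   75/  2   74/  1
170   71/  2   70/  0   70/  1   71/  2
175   64/ -1   65/  0   64/ -1   64/ -1
180   60/  0   83/ 32   82/ 30   82/ 31
185   55/ -1   80/ 33   81/ 34   80/ 33
190   50/ -1   79/ 36   79/ 36   78/ 36
195   70/ 29   76/ 38   76/ 38   77/ 39
200   66/ 29   75/ 40   74/ 40   74/ 40
205   36/ -1   72/ 42   72/ 42   73/ 43
210   31/ -1   70/ 44   71/ 45   70/ 44
215   25/ -2   69/ 47   69/ 47   69/ 47
220   20/ -1   67/ 49   67/ 49   66/ 48
225   14/ -2   64/ 51   66/ 52   65/ 51
230   10/  0   74/ 64   74/ 64   74/ 64
235    4/  0   76/ 70   77/ 71   76/ 70
240  -20/-18   78/ 76   79/ 76   79/ 77
245  -26/-17   80/ 80   81/ 81   81/ 81
40 [51. 54.]
30 [44. 45.]
turn [-2.6, 0.3, 0.1] shift [-0.0, 11.0, -6.0]
turn [-5.6, 0.3, 0.1] shift [-0.0, 22.0, -10.0]
turn [-6.6, 0.3, 0.1] shift [-1.0, 35.0, -17.0]
turn [-6.6, 0.3, 0.1] shift [-1.0, 43.0, -22.0]
turn [-6.6, 0.3, 0.1] shift [-1.0, 51.0, -26.0]
```

View pics/w8.png

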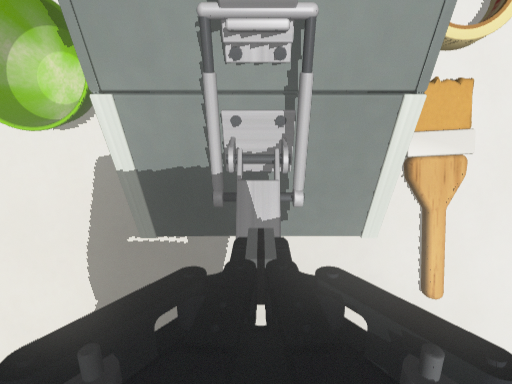

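The lever is at about 50° and the bar is drawn up to the lip (rows 12 and 25). I continue down.

Request:
step_arm --rows '[[[-2, 0, 0], [0, 11, -6], 1], [[-4, 0, 0], [0, 22, -10], 1], [[-6, 0, 0], [0, 29, -14], 1], [[-6, 0, 0], [0, 35, -17], 1], [[-6, 0, 0], [0, 43, -22], 1], [[-6, 0, 0], [0, 43, -22], 1]]'

```text
time: 8.87
eef_pos: [0.5158, -0.0239, 0.0673]
tcp_rot: [0.429, -0.542, 0.568, -0.447]
contact_force: [-0.8, -0.1, -1.2]
opening: -0.005
```

```bash
python3 - <<'E'
from un import *
from plant import ctrl
s=ctrl.get_state();print(s["time"],toun(s["eef_pos"]),s["contact_force"],s["wrist_torque"],s["qpos"])
W=run("w9",(228,250,260,270),range(120,240,5))
rel([(un(*c,.0015),toolR(2)) for c in ((22,26),(22,20))],s)
E
```

```text
8.8667 [22.7 30.   0.9] [-0.79365752 -0.08851055 -1.19861418] [0.01481409 0.08794473 0.01380854] [-0.2414865   0.11993987  2.1028777  -0.00375355  0.87457414  1.56687313]
120   92/ 18   90/ 16   90/ 15   90/ 15
125   90/ 19   89/ 17   89/ 17   88/ 16
130   87/ 19   86/ 17   86/ 17   86/ 16
135   86/ 20   74/  1   74/  1   74/  0
140   83/ 20   71/  0   71/  1   71/  1
145   80/ 19   65/ -2   66/ -1   66/ -1
150   77/ 19   63/ -1   64/  0   64/  0
155   66/  7   67/  7   66/  7   66/  7
160   65/ 10   73/ 20   73/ 20   72/ 20
165   64/ 12   71/ 21   72/ 22   72/ 22
170   50/  0   69/ 22   69/ 23   69/ 22
175   46/ -1   66/ 22   65/ 22   66/ 23
180   43/  0   63/ 23   63/ 23   63/ 23
185  149/124   60/ 23   60/ 22   61/ 23
190   34/ -1   57/ 23   57/ 22   58/ 24
195  149/124   55/ 24   54/ 23   54/ 23
200   26/ -1   50/ 23   50/ 23   51/ 24
205   21/ -1   47/ 24   48/ 25   48/ 24
210   16/ -1   45/ 25   44/ 24   44/ 24
215   12/ -1   41/ 25   40/ 24   41/ 25
220    9/  0   36/ 24  149/124   37/ 25
225  -19/-20   34/ 25   33/ 25   34/ 25
230  -22/-17   37/ 32   36/ 30   36/ 31
235  -27/-16   39/ 36   39/ 37   39/ 36
turn [-0.5, 0.3, 0.2] shift [-1.0, 4.0, 1.0]
turn [-0.5, 0.3, 0.2] shift [-1.0, 9.0, 4.0]
```

View pics/w9.png

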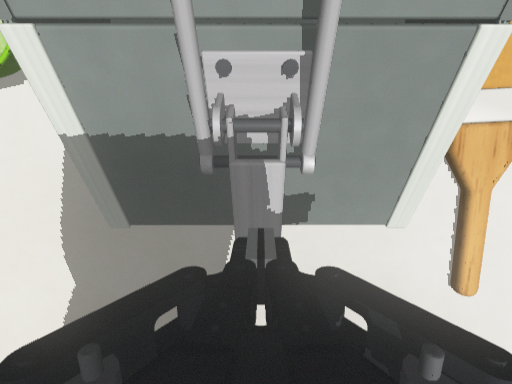

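The lever is at about 0.1 rad, already past centre. I press it firmly flat.

Request:
step_arm --rows '[[[0, 0, 0], [0, 4, 1], 1], [[0, 0, 0], [0, 8, 2], 1], [[0, 0, 0], [0, 12, 4], 1], [[0, 0, 0], [0, 12, 4], 1]]'

```text
time: 9.25
eef_pos: [0.5204, -0.0249, 0.0631]
tcp_rot: [0.431, -0.544, 0.566, -0.445]
contact_force: [-25.7, 4.4, 39.6]
opening: 0.0
```

```bash
python3 - <<'E'
from un import *
from plant import ctrl
s=ctrl.get_state();print(s["time"],toun(s["eef_pos"]),s["contact_force"])
W=run("w10",(250,260,270),range(150,240,10))
E
```

```text
9.25 [24.7 24.   1. ] [-25.69378983   4.38431114  39.56652196]
150   71/  1   72/  2   71/  1
160   63/ -1   62/ -2   63/ -1
170   72/ 18   73/ 19   72/ 18
180   69/ 21   69/ 21   70/ 22
190   63/ 21   63/ 21   63/ 22
200   56/ 21   55/ 20   56/ 21
210   49/ 21   50/ 22   49/ 21
220   41/ 21   42/ 21   41/ 20
230   38/ 24   38/ 25   38/ 24
```

It is flat now (constant N = 21). I back off, retract and check.

Request:
step_arm --rows '[[[0, 0, 0], [0, -15, -4], 1], [[0, 0, 0], [0, -45, -4], 1], [[0, 0, 0], [0, -85, -4], 1], [[0, 0, 0], [0, -125, -10], 1], [[5, 0, 0], [0, -165, -25], 1], [[10, 0, 0], [0, -205, -40], 1], [[15, 0, 0], [0, -240, -50], 1], [[15, 0, 0], [0, -240, -50], 1], [[15, 0, 0], [0, -240, -50], 1]]'

```text
time: 10.05
eef_pos: [0.4631, -0.0103, 0.2999]
tcp_rot: [0.363, -0.458, 0.637, -0.502]
contact_force: [0.3, -0.8, -0.3]
opening: -0.004
```

```bash
python3 - <<'E'
from un import *
from plant import ctrl
s=ctrl.get_state();print(s["time"],toun(s["eef_pos"]),w2c(s["eef_pos"]),s["contact_force"])
W=run("w11",(215,232,240,252,260,268),range(60,205,4))
for v in range(0,60,6): print(v,np.round(W[v,260],3))
p=load("w11")[0];cv2.imwrite("pics/w11z.png",cv2.resize(p[50:230,150:370][:,:,::-1],None,fx=3.3,fy=3.3,interpolation=cv2.INTER_CUBIC))
snap("top","t11")
E
```

```text
10.05 [ 91.8 258.6   1.4] [-0.19979156  0.00144852  0.2998883 ] [ 0.30967734 -0.77348696 -0.32651956]
60  175/ -1  175/ -1  175/ -1  176/ 28  176/ 27  176/ 29
64  170/ -1  170/ -1  170/ -2  172/ 23  172/ 24  172/ 22
68  166/  0  166/  0  167/ 14  167/ 18  167/ 17  167/ 18
72  161/  0  161/ -1  162/ 15  163/ 18  163/ 17  163/ 17
76  156/  0  156/ -2  158/ 15  158/ 16  158/ 16  158/ 17
80  152/  0  152/  0  153/ 14  153/  8  153/  9  153/  9
84  147/  0  147/  0  149/ 16  148/  3  148/  0  148/  2
88  142/ -1  142/  0  144/ 15  143/  2  143/  1  143/  4
92  137/ -1  137/ -1  139/ 14  138/  0  138/  0  138/ -2
96  132/ -1  132/  0  135/ 14  132/ -2  133/  0  133/  0
100  127/ -1  127/ -1  130/ 14  127/ -2  128/ -1  128/ -1
104  122/ -2  122/ -3  125/ 14  122/ -3  122/ -2  123/  0
108  117/ -1  117/ -1  120/ 14  118/  0  118/  0  118/  0
112  112/ -1  112/ -2  115/ 13  113/  1  113/  2  113/  2
116  106/ -2  107/ -1  110/ 12  107/  0  108/  1  108/  3
120  101/  0  101/  0  105/ 13  102/  1  102/  0  102/  1
124   96/ -2   96/ -2   99/ 13   97/  0   97/  1   97/  0
128   90/ -1   91/  0 
[... 665 characters left out ...]
  35/ 20
176   19/ -1   19/  0   19/ -1   29/ 21   29/ 21   30/ 22
180   12/ -1   12/  0   12/ -1   22/ 20   23/ 21   23/ 20
184    5/ -3    5/ -2    5/ -2   17/ 21   17/ 21   18/ 23
188  -12/-24  -11/-24  -11/-23   12/ 24   12/ 24   11/ 22
192  -17/-21  -17/-22  -17/-21  -17/-21  -17/-22  -17/-22
196  -23/-18  -23/-19  -23/-19  -23/-18  -22/-18  -23/-18
200  -28/-14  -29/-15  -28/-15  -28/-15  -28/-15  -28/-15
204  -34/-12  -34/-12  -34/-11  -34/-12  -34/-12  -33/-11
0 [0.029 0.002 0.183]
6 [0.03  0.002 0.174]
12 [0.03  0.002 0.165]
18 [0.029 0.002 0.156]
24 [0.03  0.002 0.145]
30 [0.029 0.002 0.135]
36 [0.025 0.002 0.129]
42 [0.019 0.002 0.127]
48 [0.012 0.002 0.126]
54 [0.004 0.002 0.129]
```

View pics/w11z.png

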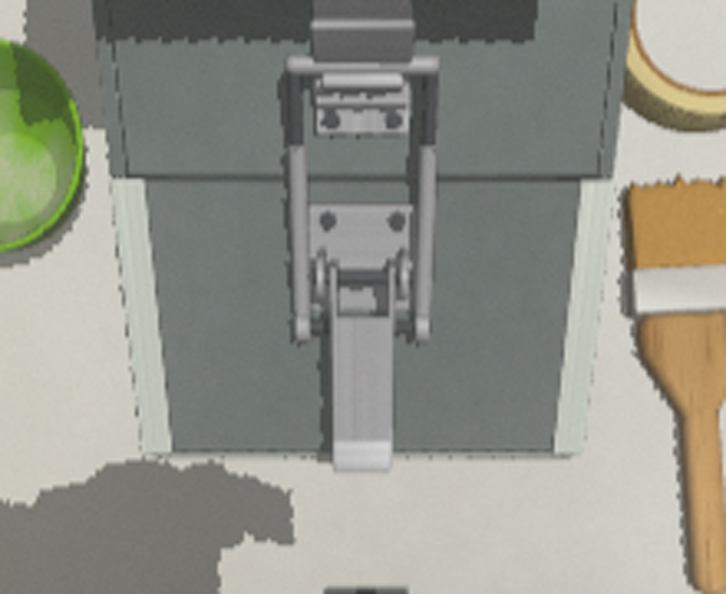

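View pics/t11.png

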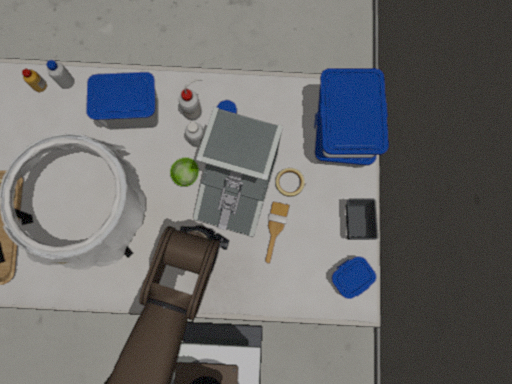

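The lever lies flat (face at N = 21 along its length). The crossbar is behind the lip (zoom rows 65 and 80), the lid is shut, the other objects look unmoved and the robot is clear. Handing in.

```bash
python3 -c "
from plant import ctrl
print(ctrl.sign_off())"
```

```text
the job is handed in; nothing more can be done
None
```

The case is latched and handed in at about 10 s of robot time. I pressed the lid shut, tipped the loop so its crossbar dropped behind the keeper's lip, then swung the lever over and pressed it flat.

**Final depth checks**
- **Lid:** after I pressed it shut, its top was 271 mm above the worktop. At the end the ramp on the lid was in line with the base ramp. I did not re-measure the lid's top at the end.
- **Crossbar:** it sits at seat height, tight against the far side of the lip.
- **Lever:** its face is 21 to 22 mm out of the ramp along its whole length, so it lies flat and past centre. It stayed that way after I backed the gripper off.
- **Surroundings:** the gripper touched nothing, and the other objects look unmoved in the top view; I did not measure them.

**Press force:** the last press on the lever, made with the closed fingertips, reached about 47 N at the wrist, more than it needed. The wrist limit is 120 N, and the 40 N limit covers the arm and the gripper's body. I took the fingertips as outside the 40 N limit, but nothing confirmed that.

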